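# Put away the laundry-room supplies

### The job

A delivery for the laundry room has been left in one stack on the folding counter. Take it apart and put each thing away upright, flat on the floor of the holder made for its shape and size and roughly centred: the long carton in the long tray and the soap box in the short tray, each lying lengthwise along its tray, the round tin in the wide dish and the dosing cap in the small dish. Leave the beaker and the wrench where they are.

Things in the scene. Friction and masses are not known exactly. Their poses are not given: they have to be found in the camera images.
- carton: Loose plain brown cardboard carton with two narrow white paper bands near its ends, a block 62 (x) x 150 (y) x 36 (z) mm, 0.15 to 0.31 kg, at the bottom of the stack. It stands on the counter. Origin: centre of its underside; y is its long axis, z up. Stack from below: carton, soapbox, tin, cap, upright, each within 6 mm of the centre of the one below.
- soapbox: Loose white paper soap box with one grey band near an end, a block 56 (x) x 92 (y) x 30 (z) mm, 0.1 to 0.2 kg, lying on the carton, within 0.12 rad of its length. Origin: centre of its underside; y is its long axis, z up.
- tin: Loose round flat metal tin, diameter 56 mm (lid edge 57), height 26 mm, 0.08 to 0.15 kg, standing on the soap box. Origin: centre of its underside, z up.
- cap: Loose white ribbed plastic dosing cap, closed end up, a solid cylinder of diameter 36 mm (39 over the foot rim) and height 34 mm, 0.02 to 0.04 kg, standing on the tin. Origin: centre of its underside, z up.
- long_tray: Longest grey rectangular tray with a low bright metal rim; inside 82 (x) x 170 (y) mm, outside 88 x 176 mm; floor 3 mm and rim 8 mm above the counter. Fixed to the counter. Origin: centre of its underside, z up. y is its long axis. For the carton.
- short_tray: Shorter grey rectangular tray with a low bright metal rim; inside 76 (x) x 112 (y) mm, outside 82 x 118 mm; floor 3 mm and rim 8 mm above the counter. Fixed to the counter. Origin: centre of its underside, z up. y is its long axis. For the soap box.
- wide_dish: Larger of the two round grey dishes with a low bright metal rim; inside diameter 76 mm, outside 82 mm; floor 3 mm and rim 8 mm above the counter. Fixed to the counter. Origin: centre of its underside, z up. For the tin.
- small_dish: Smaller of the two round grey dishes with a low bright metal rim; inside diameter 53 mm, outside 59 mm; floor 3 mm and rim 8 mm above the counter. Fixed to the counter. Origin: centre of its underside, z up. For the dosing cap.
- beaker: Loose white open measuring beaker, rim diameter 68 mm, height 80 mm, standing among the trays; to be left alone. Origin: centre of its underside.
- wrench: Loose steel wrench, 140 mm long, lying on the counter roughly along world x; to be left alone. Origin: on its underside about the middle of its length.
Things that resemble listed ones, but are neither listed nor needed, are in the scene too. What is shaped like the wide_dish but blue or red is not meant.

How it is judged:
By the outcome, as a careful person would: the job done as asked, in the order asked, and still so for the second after the job is handed in, with the robot touching nothing.
It also fails if it takes over 122 s, if anything falls off the work surface, if the arm or the gripper's body presses on something with over 40 N, if the wrist force passes 120 N, or if a joint passes its speed limit or range.

### The arm

A 6-joint arm with a two-finger parallel gripper is mounted at the origin on the work surface. World frame = base frame: x ahead of the robot, y to its left, z up, the work surface at z = 0. Lengths are in m, angles in degrees, forces in N, time in s.
With the tool pointing down it reaches from about 0.4 to 0.825 m from the base axis. Payload 7 kg.
Tool frame: the origin (TCP) lies at the very end of the fingers, on their centre line; the grasp point (between the pads) lies 19 mm behind it; z points along the fingers, y is the line along which they close (so a half turn about z gives the same grasp; the last joint's range is limited). The gripper opens to 88 mm and grips with 3 to 60 N. Pads are 19 mm wide; open, the fingers measure 130 mm over their backs; the gripper's body (78 mm by 193 mm) begins 47 mm behind the grasp point.
Start: joints at [79.761, 20.546, 0.682, 0, -70.136, -16.507], TCP at [0.304, 0.603, 0.199] pointing down, gripper open.
Joint ranges: [-176.03, 176.03], [-82.01, 121.73], [-58.28, 71.71], [-173.87, 95.51], [-174.79, -0.11], [-173.66, 173.66]. Speed limits (degrees/s): [136.94, 136.94, 172.46, 180, 180, 180].

### API

Orientations are given as [roll, pitch, yaw] about the fixed x, y, z axes, in that order (R = Rz(yaw) Ry(pitch) Rx(roll)).
In Python, from plant import ctrl, cams, workorder gives the robot as it stands.
- The arm moves only by the tool play_rows, never from a script. Its argument "motion" is a list of rows, each an object of numbers: "x", "y", "z": the shift along the tool's x, y, z normalised to -1 to 1, where 1 is 0.025 m; "rx", "ry", "rz": the turn, a rotation vector about the tool's x, y, z normalised to -1 to 1, where 1 is 4 degrees. A call has 1 to 20 rows; each row shifts and turns the commanded pose from where the row before left it, along the tool's axes as they then stand; what a row does not reach is not made up. A row lasts 1/8 s, in which the tool goes at most 62.5 mm and 10.7 degrees, less where a joint would pass 70% of its speed; a pose out of reach is approached as far as the arm can. A call with a number of a shift or a turn outside -1 to 1 is refused whole. A call with a gripper value outside its range is refused whole. "fingers" is the opening, from -1 (shut) to 1 (fully open), set as the call begins (left out, the last holds). The fingers move at their own pace and stop on an object; the grip force is fixed at half the most. Time passes only in rows, so rows that do not move let the fingers close. It gives the time, the measured TCP pose, the force, the opening and the grip force at its end, in the units of the state.
- ctrl.get_obs(): the state, without advancing time (a new reading comes with each control period).
- cams.snapshot(name): name is "scene" or "top" or "wrist"; returns the picture (384x512x3 uint8, blue, green, red); there is no depth.
- cams.get_calibration(name): a dict with "vertical_fov" (degrees; the focal length in pixels is half the picture's height over the tangent of half this angle, whatever the lens; pixels are square), "cx", "cy" (the principal point, pixels), "position" and "rotation" of the camera in the world. Camera axes: x right, y up, looking along -z (the intrinsics and any distortion apply to the point x, -y, -z); pixel columns grow to the right and rows downward; lengths in m; the calibration is good to about 2 mm. The wrist camera is an equidistant fisheye: a pixel r from the principal point sees the ray r / f radians off the axis. A picture is of the moment at which its call begins: read the wrist's pose just before it. get_calibration takes no time and is no camera call; for the wrist camera it gives the pose at the moment of the call.
- workorder.close_job(): hands the job in; it is judged then, once.
The state is a dict: "clock": time; "joint_pos": joint angles; "qvel": joint speeds; "tau": joint torques, N m; "tool_pos": TCP position; "orientation": TCP orientation; "force": force on the tool from outside, world axes, zero at the start; "moment": the same for the moment, N m; "opening": finger opening in m; "gripper_force": force on a finger pad.
Only numpy, scipy, OpenCV 4.12 (cv2) and the standard library are available. Lean on these libraries where they do the work, as an engineer would, in place of code of your own. Each camera call takes 0.05 s, during which the arm holds its last target. There are 200 camera calls.

## Working session

There is one attempt and no reset: what is moved stays moved. The work goes in short steps, Python scripts to look and compute and a tool call to move; the robot and the scene stay as the last step left them, time stands still between calls to the robot, and variables do not carry over. Pictures are saved under pics/ and viewed, at most 14 in all, crops included, and the job is handed in when it is done.

Besides the shell and the picture viewer there is one more tool, called after ">>>" by a JSON object that holds its "fn" and its "kwargs". play_rows: Moves the arm, as the interface text tells. Its arguments: {"type":"object","properties":{"motion":{"type":"array"},"fingers":{"type":"number"}},"required":["motion"]}

```bash
mkdir -p pics; ls
python3 - <<'E'
from plant import ctrl,cams
import cv2
for n in ("scene","top"):
    i=cams.snapshot(n); cv2.imwrite(f"pics/{n}0.png",i); c=cams.get_calibration(n); print(n,c)
print(ctrl.get_obs())
a=cv2.imread("pics/top0.png"); cv2.imwrite("pics/top0b.png",cv2.resize(a,(800,600),interpolation=2))
a=cv2.imread("pics/scene0.png"); cv2.imwrite("pics/scene0b.png",cv2.resize(a,(800,600),interpolation=2))
E
```

```text
pics
scene {'vertical_fov': 49.78424226115574, 'cx': 257.4420746713199, 'cy': 193.41604290844478, 'position': array([0.79418585, 0.45798177, 0.82013536]), 'rotation': array([ 38.40533969,   0.73317719, 148.72918382])}
top {'vertical_fov': 49.45647244252783, 'cx': 266.02571537855107, 'cy': 190.13799669559722, 'position': array([ 0.41393274, -0.04922738,  1.09967503]), 'rotation': array([  4.19444864,   0.69388703, -91.13031551])}
{'clock': 0.1, 'joint_pos': array([ 7.97602944e+01,  2.05864661e+01,  6.37135080e-01, -1.57264296e-02,
       -7.01347580e+01, -1.65063134e+01]), 'qvel': array([-0.00990337, -0.16786796, -0.03074762, -0.03642603,  0.01267238,
       -0.02529359]), 'tau': array([-1.00160381e-03, -5.84161270e+01,  2.93750703e+01,  7.01549783e+00,
        1.01423910e-02, -4.85860551e-05]), 'tool_pos': array([0.30360445, 0.602326  , 0.19821814]), 'orientation': array([ 1.79915176e+02, -9.71811366e-03, -2.67513666e+01]), 'force': array([-0.23115072,  0.74676456, -0.66869958]), 'moment': array([ 0.00125968, -0.00467556, -0.00485576]), 'gripper_force': 0.0, 'opening': 0.08744621584063948}
```

View pics/top0b.png

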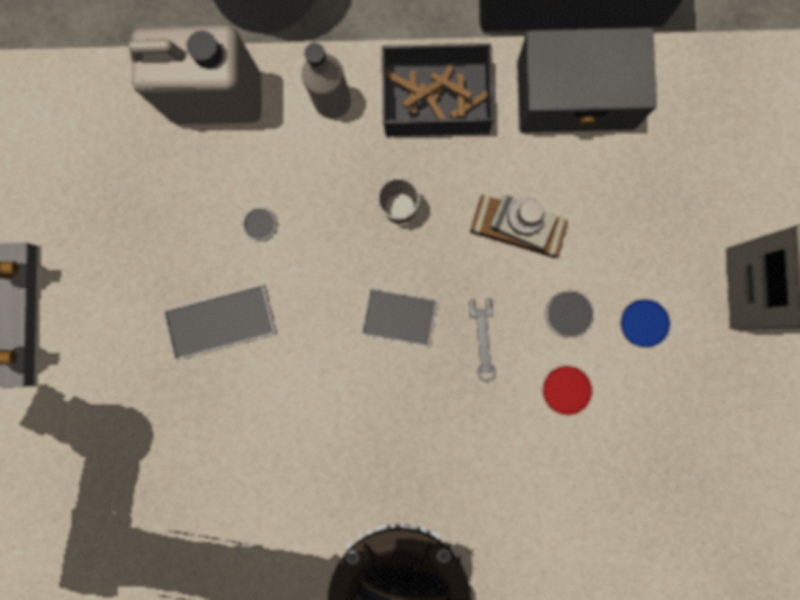

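View pics/scene0b.png

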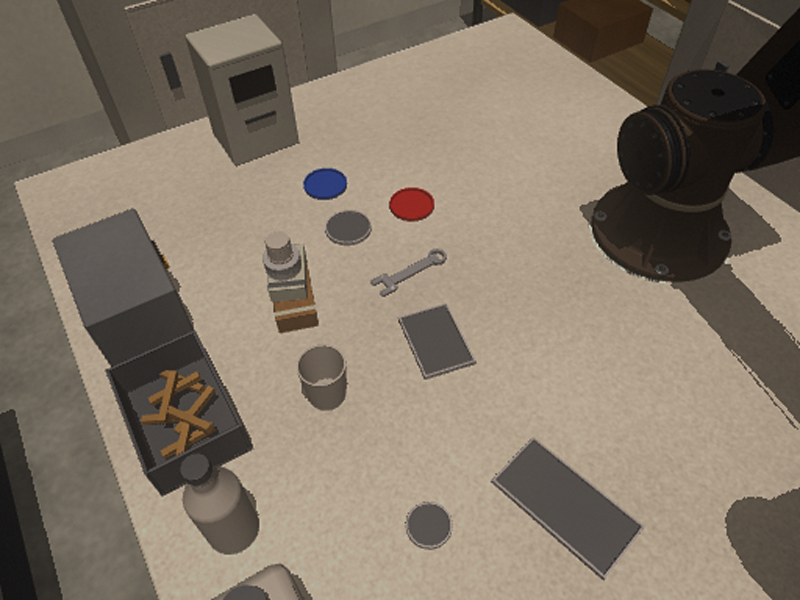

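Top view (800x600): the stack is at (520,222), the long tray (220,321), the short tray (400,317) and the small dish (261,224). The grey wide dish is at (570,314), with blue (645,323) and red (567,390) lookalikes to ignore. The beaker is at (400,200) and the wrench at (484,340). Possible confusions: wide dish vs blue, red and small dishes; tin and cap vs bottle tops at (205,48) and (315,55). I choose the grey dish and the stack.

```bash
cat > h.py <<'E'
import numpy as np,cv2
from scipy.spatial.transform import Rotation as R
from plant import ctrl,cams
def cam(n): 
    c=cams.get_calibration(n); f=192/np.tan(np.radians(c["vertical_fov"]/2))
    return c,f,R.from_euler("xyz",c["rotation"],degrees=True)
def ray(n,uv,z,K=None):
    """pixels -> world points on plane z"""
    c,f,r=K or cam(n); uv=np.atleast_2d(uv).astype(float)
    d=(uv-[c["cx"],c["cy"]])
    if n=="wrist":
        rr=np.linalg.norm(d,axis=1); th=rr/f; s=np.where(rr>0,np.sin(th)/np.maximum(rr,1e-9),0)
        v=np.c_[d[:,0]*s,-d[:,1]*s,-np.cos(th)]
    else: v=np.c_[d[:,0]/f,-d[:,1]/f,-np.ones(len(d))]
    w=r.apply(v); p=c["position"]
    return p+w*((z-p[2])/w[:,2])[:,None]
def proj(n,P,K=None):
    c,f,r=K or cam(n); v=r.inv().apply(np.atleast_2d(P)-c["position"]); x,y,z=v[:,0],-v[:,1],-v[:,2]
    q=np.hypot(x,y); s=f*np.arctan2(q,z)/np.maximum(q,1e-12) if n=="wrist" else f/z
    return np.c_[x*s+c["cx"],y*s+c["cy"]]
E
python3 - <<'E'
from h import *
a=cv2.imread("pics/top0.png"); K=cam("top")
hsv=cv2.cvtColor(a,cv2.COLOR_BGR2HSV)
m=((a.max(2)<115)&(hsv[...,1]<60)).astype(np.uint8)*255
k=1/1.5625
for nm,(u,v) in dict(long=(220,321),short=(400,317),wide=(570,314),small=(261,224)).items():
    n,l,s,ce=cv2.connectedComponentsWithStats(m); i=l[int(v*k),int(u*k)]
    c=max(cv2.findContours((l==i).astype(np.uint8),0,1)[0],key=cv2.contourArea)
    w=ray("top",c[:,0]+0.0,.004,K)[:,:2]
    (cx,cy),(ww,hh),ang=cv2.minAreaRect((w*1000).astype(np.float32))
    b=cv2.boxPoints(((cx,cy),(ww,hh),ang)); e=max((b[1]-b[0],b[2]-b[1]),key=np.linalg.norm)
    print(nm,round(cx),round(cy),round(ww),round(hh),"long axis deg",np.degrees(np.arctan2(e[1],e[0]))%180)
c=a[115:175,290:375]; cv2.imwrite("pics/stack.png",cv2.resize(c,None,fx=8,fy=8,interpolation=2))
s=cv2.imread("pics/scene0.png")[140:220,150:220]; cv2.imwrite("pics/stack2.png",cv2.resize(s,None,fx=7,fy=7,interpolation=2))
E
```

```text
long 460 298 78 166 long axis deg 103.83432
short 463 -8 108 73 long axis deg 78.67033
wide 462 -295 71 71 long axis deg 178.01758
small 626 228 48 47 long axis deg 44.154655
```

View pics/stack.png

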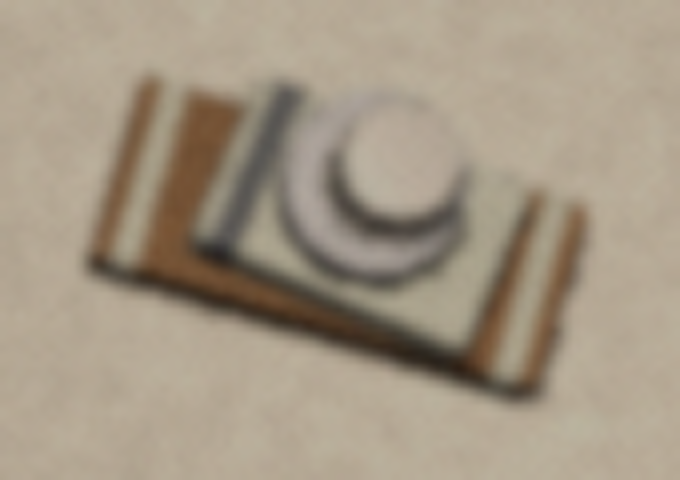

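Crop (8x): cap top at (402,165), tin top at (375,187). The soap box has its grey band at the left, and the carton corners are at (145,75), (95,262), (535,395) and (585,205).

Run:
```python
from h import *
K=cam("top")
f=lambda p,z:ray("top",(np.array(p)+.5)/8-.5+[290,115],z,K)[:,:2].round(4)
print("cap",f([(402,165)],.126),"tin",f([(373,187)],.092))
for n,p,z in(("soap",[(250,78),(200,245),(470,352),(530,180)],.066),("carton",[(145,75),(95,265),(535,397),(585,205)],.036)):
    q=f(p,z); d=(q[0]+q[1]-q[2]-q[3])/2; print(n,q.tolist(),q.mean(0),np.linalg.norm(d),np.degrees(np.arctan2(d[1],d[0])))
g=lambda u,v,z:ray("top",np.array([u,v])/1.5625,z,K)[0,:2].round(3)
for h in(.0,.08,.12): print("box front",h,g(590,110,h),g(590,130,h),"tray front",g(440,133,h))
print("beaker",g(400,205,.04))
o=ctrl.get_obs(); print(o["tool_pos"]); c=cams.get_calibration("wrist"); print(c)
```

```text
cap [[ 0.612  -0.2155]] tin [[ 0.6123 -0.2123]]
soap [[0.6529, -0.179], [0.6002, -0.1619], [0.5647, -0.245], [0.6185, -0.2655]] [ 0.609075 -0.21285 ] 0.09171991332311646 67.60117692573375
carton [[0.6615, -0.149], [0.5999, -0.1312], [0.5541, -0.2709], [0.6159, -0.2892]] [ 0.60785  -0.210075] 0.14722259507290314 71.91579960750302
box front 0.0 [ 0.812 -0.344] [ 0.777 -0.343] tray front [ 0.778 -0.085]
box front 0.08 [ 0.783 -0.323] [ 0.75  -0.322] tray front [ 0.751 -0.082]
box front 0.12 [ 0.768 -0.312] [ 0.737 -0.311] tray front [ 0.738 -0.081]
beaker [ 0.645 -0.015]
[0.30360445 0.602326   0.19821814]
{'vertical_fov': 65.70646984690485, 'cx': 259.74345580260234, 'cy': 191.8398597885204, 'position': array([0.36181034, 0.57372873, 0.38447787]), 'rotation': array([ -14.18065007,   -0.1375624 , -116.69098858])}
```

>>> {"fn": "play_rows", "kwargs": {"motion": [{"x":0.989,"y":0.909},{"x":0.989,"y":0.909},{"x":0.989,"y":0.909},{"x":0.989,"y":0.909},{"x":0.989,"y":0.909},{"x":0.989,"y":0.909},{"x":0.989,"y":0.909},{"x":0.989,"y":0.909},{"x":0.989,"y":0.909},{"x":0.989,"y":0.909},{"x":0.989,"y":0.909},{"x":0.989,"y":0.909},{"x":0.989,"y":0.909},{"x":0.989,"y":0.909},{"x":0.989,"y":0.909},{"x":0.989,"y":0.909},{"x":0.989,"y":0.909},{"x":0.989,"y":0.909},{"x":0.989,"y":0.909},{"x":0.989,"y":0.909}], "fingers": 1}}

```text
$.motion[0]: bad value
```

>>> {"fn": "play_rows", "kwargs": {"motion": [{"x":0.989,"y":0.909},{"x":0.989,"y":0.909},{"x":0.989,"y":0.909},{"x":0.989,"y":0.909},{"x":0.989,"y":0.909},{"x":0.989,"y":0.909},{"rz":1},{"rz":1},{"rz":1},{"rz":1},{"rz":1},{"rz":1},{"rz":1},{"rz":1},{"rz":1},{"rz":1},{"rz":1},{"rz":1},{"rz":1},{"rz":1}]}}

```text
$.motion[0]: bad value
```

>>> {"fn": "play_rows", "kwargs": {"motion": [{"rz":1},{"rz":1},{"rz":1},{"rz":1},{"rz":1},{"rz":1},{"rz":1},{"rz":0.3},{"rz":0}]}}

```text
$.motion[0]: bad value
```

>>> {"fn": "play_rows", "kwargs": {"motion": [{"x":0.989,"y":0.909,"z":0,"rx":0,"ry":0,"rz":0},{"x":0.989,"y":0.909,"z":0,"rx":0,"ry":0,"rz":0},{"x":0.989,"y":0.909,"z":0,"rx":0,"ry":0,"rz":0},{"x":0.989,"y":0.909,"z":0,"rx":0,"ry":0,"rz":0},{"x":0.989,"y":0.909,"z":0,"rx":0,"ry":0,"rz":0},{"x":0.989,"y":0.909,"z":0,"rx":0,"ry":0,"rz":0},{"x":0.989,"y":0.909,"z":0,"rx":0,"ry":0,"rz":0},{"x":0.989,"y":0.909,"z":0,"rx":0,"ry":0,"rz":0},{"x":0.989,"y":0.909,"z":0,"rx":0,"ry":0,"rz":0},{"x":0.989,"y":0.909,"z":0,"rx":0,"ry":0,"rz":0},{"x":0.989,"y":0.909,"z":0,"rx":0,"ry":0,"rz":0},{"x":0.989,"y":0.909,"z":0,"rx":0,"ry":0,"rz":0},{"x":0.989,"y":0.909,"z":0,"rx":0,"ry":0,"rz":0}], "fingers": 1}}

```text
clock: 1.72
tool_pos: [0.4579, 0.1931, 0.1989]
orientation: [180.0, 0.0, -26.7]
force: [1.0, -0.1, 0.1]
opening: 0.0874
gripper_force: 0.0
```

>>> {"fn": "play_rows", "kwargs": {"motion": [{"x":0.989,"y":0.909,"z":0,"rx":0,"ry":0,"rz":0},{"x":0.989,"y":0.909,"z":0,"rx":0,"ry":0,"rz":0},{"x":0.989,"y":0.909,"z":0,"rx":0,"ry":0,"rz":0},{"x":0.989,"y":0.909,"z":0,"rx":0,"ry":0,"rz":0},{"x":0.989,"y":0.909,"z":0,"rx":0,"ry":0,"rz":0},{"x":0.989,"y":0.909,"z":0,"rx":0,"ry":0,"rz":0},{"x":0.989,"y":0.909,"z":0,"rx":0,"ry":0,"rz":0},{"x":0.989,"y":0.909,"z":0,"rx":0,"ry":0,"rz":0},{"x":0.989,"y":0.909,"z":0,"rx":0,"ry":0,"rz":0},{"x":0.989,"y":0.909,"z":0,"rx":0,"ry":0,"rz":0},{"x":0.989,"y":0.909,"z":0,"rx":0,"ry":0,"rz":0},{"x":0.989,"y":0.909,"z":0,"rx":0,"ry":0,"rz":0},{"x":0.989,"y":0.909,"z":0,"rx":0,"ry":0,"rz":0},{"x":0,"y":0,"z":0,"rx":0,"ry":0,"rz":1},{"x":0,"y":0,"z":0,"rx":0,"ry":0,"rz":1},{"x":0,"y":0,"z":0,"rx":0,"ry":0,"rz":1},{"x":0,"y":0,"z":0,"rx":0,"ry":0,"rz":1},{"x":0,"y":0,"z":0,"rx":0,"ry":0,"rz":1},{"x":0,"y":0,"z":0,"rx":0,"ry":0,"rz":1},{"x":0,"y":0,"z":0,"rx":0,"ry":0,"rz":1}]}}

```text
clock: 4.22
tool_pos: [0.6117, -0.2141, 0.1985]
orientation: [180.0, 0.0, -54.9]
force: [-0.2, -0.6, -0.3]
opening: 0.0877
gripper_force: 0.0
```

>>> {"fn": "play_rows", "kwargs": {"motion": [{"x":0,"y":0,"z":0,"rx":0,"ry":0,"rz":1},{"x":0,"y":0,"z":0,"rx":0,"ry":0,"rz":1},{"x":0,"y":0,"z":0,"rx":0,"ry":0,"rz":1},{"x":0,"y":0,"z":0,"rx":0,"ry":0,"rz":1},{"x":0,"y":0,"z":0,"rx":0,"ry":0,"rz":1},{"x":0,"y":0,"z":0,"rx":0,"ry":0,"rz":1},{"x":0,"y":0,"z":0,"rx":0,"ry":0,"rz":1},{"x":0,"y":0,"z":0,"rx":0,"ry":0,"rz":1},{"x":0,"y":0,"z":0,"rx":0,"ry":0,"rz":1},{"x":0,"y":0,"z":0,"rx":0,"ry":0,"rz":1},{"x":0,"y":0,"z":0,"rx":0,"ry":0,"rz":1},{"x":0,"y":0,"z":0,"rx":0,"ry":0,"rz":1},{"x":0,"y":0,"z":0,"rx":0,"ry":0,"rz":1},{"x":0,"y":0,"z":0,"rx":0,"ry":0,"rz":1},{"x":0,"y":0,"z":0,"rx":0,"ry":0,"rz":0.3},{"x":0,"y":0,"z":0,"rx":0,"ry":0,"rz":0}]}}

```text
clock: 6.22
tool_pos: [0.6118, -0.2141, 0.1988]
orientation: [180.0, -0.0, -111.9]
force: [-0.1, 0.4, 0.2]
opening: 0.0875
gripper_force: 0.0
```

Run:
```python
from h import *
K=cam("wrist"); o=ctrl.get_obs(); a=cams.snapshot("wrist")
cv2.imwrite("pics/w1.png",a)
print(o["tool_pos"],o["orientation"],o["joint_pos"].round(1),o["force"])
b=a.copy()
ring=lambda c,r,z:np.array([[c[0]+r*np.cos(t),c[1]+r*np.sin(t),z] for t in np.linspace(0,6.28,60)])
def box(c,yaw,w,l,z):
    q=np.array([[l/2,w/2],[l/2,-w/2],[-l/2,-w/2],[-l/2,w/2]])@R.from_euler("z",yaw,degrees=True).as_matrix()[:2,:2].T
    return np.c_[q+c,[z]*4]
for P,col in((ring((.612,-.2155),.018,.126),(0,0,255)),(ring((.6123,-.2123),.0285,.092),(0,255,0)),(box((.609,-.2128),67.6,.056,.092,.066),(255,0,0)),(box((.6078,-.2101),71.9,.062,.150,.036),(0,255,255))):
    cv2.polylines(b,[np.round(proj("wrist",P,K)*1).astype(np.int32)],True,col,1)
cv2.imwrite("pics/w1b.png",cv2.resize(b,(800,600)))
```

```text
[ 0.61183372 -0.21413426  0.19883356] [ 1.79975751e+02 -4.49295705e-03 -1.11891030e+02] [ -2.1  18.1  -3.   -0.  -69.  -19.8] [-0.12290266  0.3712695   0.22206106]
```

View pics/w1b.png

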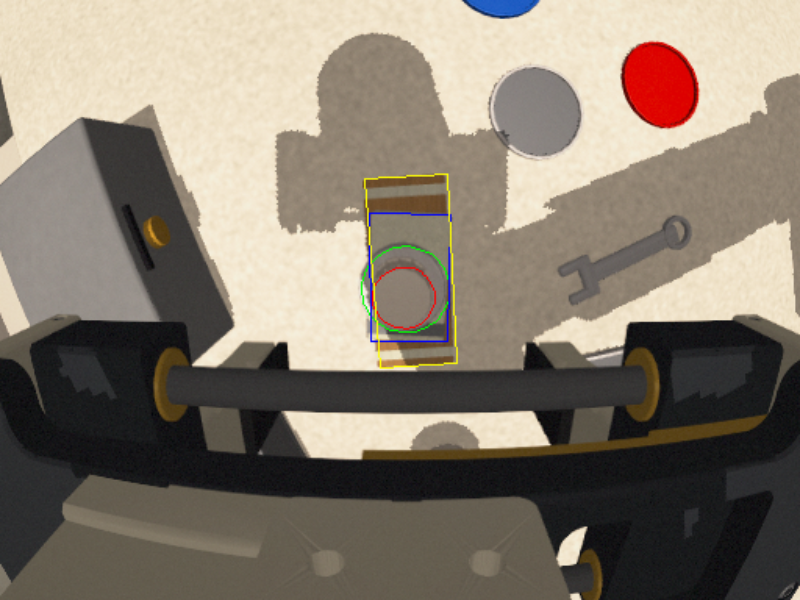

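Overlays match the stack within 1-2 mm: cap at (405,298), tin (405,290). Descending on the cap.

>>> {"fn": "play_rows", "kwargs": {"motion": [{"x":0.05,"y":0,"z":0.99,"rx":0,"ry":0,"rz":0},{"x":0,"y":0,"z":0.99,"rx":0,"ry":0,"rz":0},{"x":0,"y":0,"z":0.99,"rx":0,"ry":0,"rz":0},{"x":0,"y":0,"z":0.6,"rx":0,"ry":0,"rz":0},{"x":0,"y":0,"z":0.4,"rx":0,"ry":0,"rz":0},{"x":0,"y":0,"z":0,"rx":0,"ry":0,"rz":0}]}}

```text
clock: 7.02
tool_pos: [0.6113, -0.2154, 0.0995]
orientation: [180.0, -0.0, -111.9]
force: [0.5, -0.2, 0.5]
opening: 0.0877
gripper_force: 0.0
```

>>> {"fn": "play_rows", "kwargs": {"fingers": -1, "motion": [{"x":0,"y":0,"z":0,"rx":0,"ry":0,"rz":0},{"x":0,"y":0,"z":0,"rx":0,"ry":0,"rz":0},{"x":0,"y":0,"z":0,"rx":0,"ry":0,"rz":0},{"x":0,"y":0,"z":0,"rx":0,"ry":0,"rz":0},{"x":0,"y":0,"z":0,"rx":0,"ry":0,"rz":0},{"x":0,"y":0,"z":0,"rx":0,"ry":0,"rz":0},{"x":0,"y":0,"z":0,"rx":0,"ry":0,"rz":0},{"x":0,"y":0,"z":0,"rx":0,"ry":0,"rz":0}]}}

```text
clock: 8.02
tool_pos: [0.6115, -0.2153, 0.0998]
orientation: [180.0, -0.0, -111.9]
force: [-0.9, 0.1, -0.1]
opening: 0.0135
gripper_force: 0.0
```

Run:
```python
from h import *
print(ctrl.get_obs()["opening"],ctrl.get_obs()["gripper_force"])
w=cams.snapshot("wrist");s=cams.snapshot("scene")
s2=cv2.resize(s[110:230,130:260],(400,400*12//13),interpolation=2)
w2=cv2.resize(w[90:290,150:380],(400,348))
cv2.imwrite("pics/c1.png",np.hstack([w2,cv2.resize(s2,(400,348))]))
```

```text
0.013470626491385187 0.0
```

View pics/c1.png

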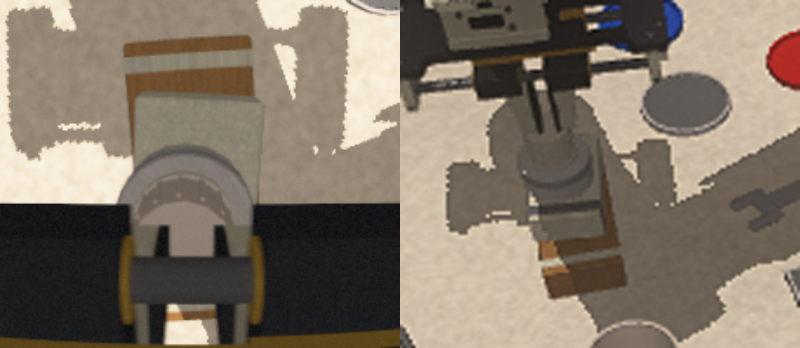

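Run:
```python
from h import *
K=cam("wrist"); o=ctrl.get_obs(); a=cams.snapshot("wrist"); s=cams.snapshot("scene"); Ks=cam("scene")
print(o["opening"],o["tool_pos"],K[0])
ring=lambda c,r,z:np.array([[c[0]+r*np.cos(t),c[1]+r*np.sin(t),z] for t in np.linspace(0,6.28,60)])
def crop(im,n,K,x0,y0,w,h,f):
    b=cv2.resize(im[y0:y0+h,x0:x0+w],None,fx=f,fy=f,interpolation=2)
    for P,col in((ring((.612,-.2155),.018,.126),(0,0,255)),(ring((.612,-.2155),.0195,.092),(255,0,255)),(ring((.6123,-.2123),.0285,.092),(0,255,0)),(ring(o["tool_pos"][:2],.003,o["tool_pos"][2]),(255,255,0))):
        cv2.polylines(b,[np.round((proj(n,P,K)-[x0,y0])*f).astype(np.int32)],True,col,1)
    return b
A=crop(a,"wrist",K,200,140,130,130,4)[:520,:400+0]; B=crop(s,"scene",Ks,150,115,70,100,5.2)[:520]
cv2.imwrite("pics/c2.png",np.hstack([A,B]))
```

```text
0.005293526417569918 [ 0.6114897  -0.2153441   0.09980211] {'vertical_fov': 65.70646984690485, 'cx': 259.74345580260234, 'cy': 191.8398597885204, 'position': array([ 0.58674132, -0.27545019,  0.2860436 ]), 'rotation': array([-1.41077744e+01, -3.64353372e-02,  1.58114938e+02])}
```

View pics/c2.png

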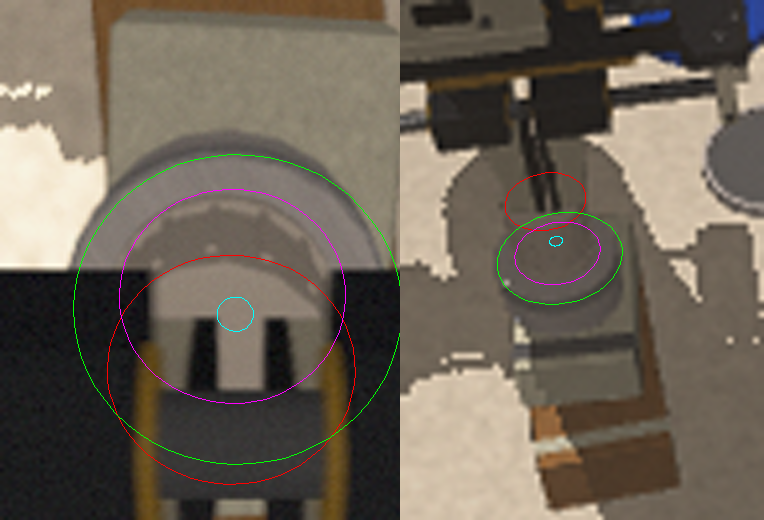

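Run:
```python
from h import *
o=ctrl.get_obs();print(o["opening"],o["gripper_force"],o["clock"])
s=cams.snapshot("scene"); t=cams.snapshot("top")
cv2.imwrite("pics/c3.png",np.vstack([cv2.resize(s[100:230,120:290],(785,600),interpolation=2)[:400],np.hstack([cv2.resize(t[90:200,220:440],(440,200),interpolation=2),np.zeros((200,345,3),np.uint8)])]))
```

```text
0.0012241427305915314 0.0 8.225
```

View pics/c3.png

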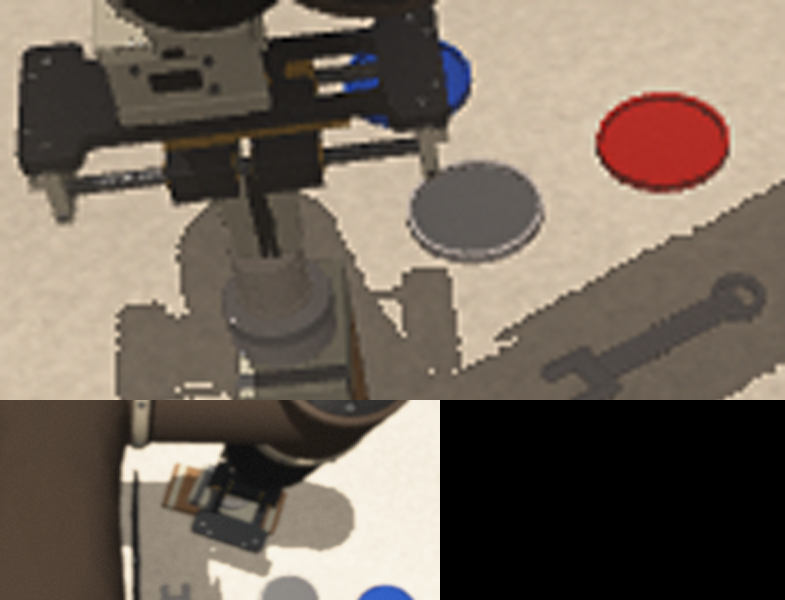

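Run:
```python
from h import *
def line(n,uv): a=ray(n,uv,.2)[0];b=ray(n,uv,.0)[0]; return a,(b-a)/np.linalg.norm(b-a)
for uw,us in (((259.5,220),(177.4,155.4)),):
    p,d=line("wrist",uw);q,e=line("scene",us)
    st=np.linalg.lstsq(np.c_[d,-e],q-p,rcond=None)[0]; print("tips",p+d*st[0],q+e*st[1])
for z in(.1,.115,.126,.13): print(z,proj("wrist",[[.6115,-.2153,z]]),proj("scene",[[.6115,-.2153,z]]))
```

```text
tips [ 0.60927603 -0.21946373  0.11596018] [ 0.61276511 -0.22051671  0.11607587]
0.1 [[258.73289824 218.62087565]] [[179.91271806 161.2414636 ]]
0.115 [[258.66901731 226.66394471]] [[178.89232284 156.88086395]]
0.126 [[258.61587582 233.39256478]] [[178.12819008 153.61538708]]
0.13 [[258.59503526 236.0408313 ]] [[177.84691848 152.41338923]]
```

Run:
```python
from h import *
c,f,r=cam("wrist"); o=ctrl.get_obs(); T=R.from_euler("xyz",o["orientation"],degrees=True)
rel=T.inv().apply(c["position"]-o["tool_pos"]); print("cam in tool",rel.round(4),f,(T.inv()*r).as_euler("xyz",degrees=True))
a=cv2.imread("pics/w1.png"); F=4; x0,y0=150,190; b=cv2.resize(a[y0:y0+100,x0:x0+200],None,fx=F,fy=F,interpolation=2)
for dz,col in((0,(0,0,255)),(-.027,(0,255,0))):
  for s in(-1,1):
    P=[[x*.0095,s*y,dz] for x,y in((-1,.0438),(1,.0438),(1,.065),(-1,.065))]
    uv=proj("wrist",T.apply(P)+o["tool_pos"],(c,f,r)); cv2.polylines(b,[np.round((uv-[x0,y0])*F).astype(np.int32)],True,col,1); print(dz,s,uv.round(0).tolist())
cv2.imwrite("pics/c4.png",b)
```

```text
cam in tool [ 0.065   0.0005 -0.1862] 297.3186396354542 [1.65893413e+02 3.82321192e-02 8.99409811e+01]
0 -1 [[195.0, 231.0], [193.0, 204.0], [163.0, 204.0], [165.0, 230.0]]
0 1 [[323.0, 231.0], [325.0, 205.0], [355.0, 204.0], [352.0, 231.0]]
-0.027 -1 [[186.0, 248.0], [183.0, 218.0], [149.0, 217.0], [153.0, 246.0]]
-0.027 1 [[332.0, 248.0], [334.0, 218.0], [368.0, 217.0], [365.0, 246.0]]
```

View pics/c4.png

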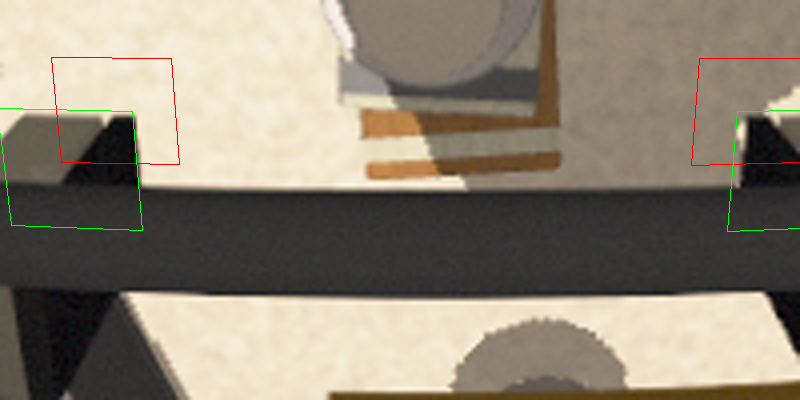

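The pictures show the real finger ends about 28 mm short of the reported TCP. Red is the nominal tip, green is 27 mm back, and the green matches the tips at (135,112) in the crop. The fingers closed just above the cap top without touching it. I'll treat tip z as TCP z + 0.028: reopen, go lower and grip.

>>> {"fn": "play_rows", "kwargs": {"fingers": 1, "motion": [{"x":0,"y":0,"z":0,"rx":0,"ry":0,"rz":0},{"x":0,"y":0,"z":0,"rx":0,"ry":0,"rz":0},{"x":0,"y":0,"z":0,"rx":0,"ry":0,"rz":0},{"x":0,"y":0,"z":0,"rx":0,"ry":0,"rz":0},{"x":0,"y":0,"z":0,"rx":0,"ry":0,"rz":0},{"x":0,"y":0,"z":0,"rx":0,"ry":0,"rz":0},{"x":0,"y":0,"z":0,"rx":0,"ry":0,"rz":0},{"x":0,"y":0,"z":0,"rx":0,"ry":0,"rz":0},{"x":0,"y":0,"z":0.4,"rx":0,"ry":0,"rz":0},{"x":0,"y":0,"z":0.4,"rx":0,"ry":0,"rz":0},{"x":0,"y":0,"z":0.3,"rx":0,"ry":0,"rz":0},{"x":0,"y":0,"z":0,"rx":0,"ry":0,"rz":0}]}}

```text
clock: 9.82
tool_pos: [0.6108, -0.2153, 0.0711]
orientation: [179.9, -0.0, -112.0]
force: [-0.2, 0.0, 0.1]
opening: 0.0876
gripper_force: 0.0
```

>>> {"fn": "play_rows", "kwargs": {"fingers": -1, "motion": [{"x":0,"y":0,"z":0,"rx":0,"ry":0,"rz":0},{"x":0,"y":0,"z":0,"rx":0,"ry":0,"rz":0},{"x":0,"y":0,"z":0,"rx":0,"ry":0,"rz":0},{"x":0,"y":0,"z":0,"rx":0,"ry":0,"rz":0},{"x":0,"y":0,"z":0,"rx":0,"ry":0,"rz":0},{"x":0,"y":0,"z":0,"rx":0,"ry":0,"rz":0},{"x":0,"y":0,"z":0,"rx":0,"ry":0,"rz":0}]}}

```text
clock: 10.7
tool_pos: [0.6115, -0.2154, 0.0724]
orientation: [-180.0, 0.0, -111.9]
force: [-0.7, 0.7, 1.3]
opening: 0.0355
gripper_force: 30.0
```

>>> {"fn": "play_rows", "kwargs": {"motion": [{"x":0,"y":0,"z":-0.6,"rx":0,"ry":0,"rz":0},{"x":0,"y":0,"z":-0.9,"rx":0,"ry":0,"rz":0},{"x":0,"y":0,"z":-0.9,"rx":0,"ry":0,"rz":0},{"x":-0.98,"y":0.357,"z":0,"rx":0,"ry":0,"rz":0},{"x":-0.98,"y":0.357,"z":0,"rx":0,"ry":0,"rz":0},{"x":-0.98,"y":0.357,"z":0,"rx":0,"ry":0,"rz":0},{"x":-0.98,"y":0.357,"z":0,"rx":0,"ry":0,"rz":0},{"x":-0.98,"y":0.357,"z":0,"rx":0,"ry":0,"rz":0},{"x":-0.98,"y":0.357,"z":0,"rx":0,"ry":0,"rz":0},{"x":-0.98,"y":0.357,"z":0,"rx":0,"ry":0,"rz":0},{"x":-0.98,"y":0.357,"z":0,"rx":0,"ry":0,"rz":0},{"x":-0.98,"y":0.357,"z":0,"rx":0,"ry":0,"rz":0},{"x":-0.98,"y":0.357,"z":0,"rx":0,"ry":0,"rz":0},{"x":-0.98,"y":0.357,"z":0,"rx":0,"ry":0,"rz":0},{"x":-0.98,"y":0.357,"z":0,"rx":0,"ry":0,"rz":0},{"x":-0.98,"y":0.357,"z":0,"rx":0,"ry":0,"rz":0},{"x":-0.98,"y":0.357,"z":0,"rx":0,"ry":0,"rz":0},{"x":-0.98,"y":0.357,"z":0,"rx":0,"ry":0,"rz":0},{"x":0,"y":0,"z":0,"rx":0,"ry":0,"rz":0}]}}

```text
clock: 13.08
tool_pos: [0.6248, 0.1777, 0.1324]
orientation: [-180.0, 0.0, -111.8]
force: [-0.1, 0.7, -0.2]
opening: 0.0351
gripper_force: 30.0
```

Run:
```python
from h import *
K=cam("wrist"); o=ctrl.get_obs(); a=cams.snapshot("wrist"); print(o["tool_pos"],o["opening"],o["gripper_force"])
ring=lambda c,r,z:np.array([[c[0]+r*np.cos(t),c[1]+r*np.sin(t),z] for t in np.linspace(0,6.28,60)])
b=cv2.resize(a,(800,600))
cv2.polylines(b,[np.round(proj("wrist",ring((.626,.228),.0295,.008),K)*1.5625).astype(np.int32)],True,(0,0,255),1)
cv2.polylines(b,[np.round(proj("wrist",ring((.626,.228),.0265,.003),K)*1.5625).astype(np.int32)],True,(0,255,0),1)
cv2.imwrite("pics/w2.png",b[150:450,150:650])
```

```text
[0.62477134 0.17771497 0.13235751] 0.035074575396531894 30.000168085098267
```

View pics/w2.png

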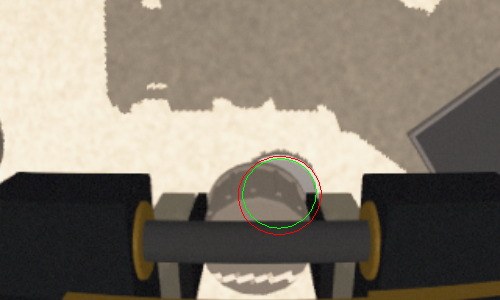

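>>> {"fn": "play_rows", "kwargs": {"motion": [{"x":-0.943,"y":0.352,"z":0,"rx":0,"ry":0,"rz":0},{"x":-0.943,"y":0.352,"z":0,"rx":0,"ry":0,"rz":0},{"x":0,"y":0,"z":0.99,"rx":0,"ry":0,"rz":0},{"x":0,"y":0,"z":0.99,"rx":0,"ry":0,"rz":0},{"x":0,"y":0,"z":0.99,"rx":0,"ry":0,"rz":0},{"x":0,"y":0,"z":0.99,"rx":0,"ry":0,"rz":0},{"x":0,"y":0,"z":0.8,"rx":0,"ry":0,"rz":0},{"x":0,"y":0,"z":0.5,"rx":0,"ry":0,"rz":0},{"x":0,"y":0,"z":0.4,"rx":0,"ry":0,"rz":0},{"x":0,"y":0,"z":0.24,"rx":0,"ry":0,"rz":0},{"x":0,"y":0,"z":0,"rx":0,"ry":0,"rz":0},{"x":0,"y":0,"z":0,"rx":0,"ry":0,"rz":0}]}}

```text
clock: 14.62
tool_pos: [0.6264, 0.2261, -0.0146]
orientation: [-180.0, 0.0, -111.9]
force: [0.1, 0.0, -0.9]
opening: 0.0354
gripper_force: 30.0
```

>>> {"fn": "play_rows", "kwargs": {"motion": [{"x":-0.07,"y":0,"z":0.03,"rx":0,"ry":0,"rz":0},{"x":0,"y":0,"z":0.03,"rx":0,"ry":0,"rz":0},{"x":0,"y":0,"z":0,"rx":0,"ry":0,"rz":0}]}}

```text
clock: 15.0
tool_pos: [0.6267, 0.2275, -0.0166]
orientation: [-180.0, 0.0, -111.9]
force: [0.5, -0.3, 0.6]
opening: 0.0353
gripper_force: 30.0
```

>>> {"fn": "play_rows", "kwargs": {"fingers": 1, "motion": [{"x":0,"y":0,"z":0,"rx":0,"ry":0,"rz":0},{"x":0,"y":0,"z":0,"rx":0,"ry":0,"rz":0},{"x":0,"y":0,"z":0,"rx":0,"ry":0,"rz":0},{"x":0,"y":0,"z":0,"rx":0,"ry":0,"rz":0},{"x":0,"y":0,"z":0,"rx":0,"ry":0,"rz":0},{"x":0,"y":0,"z":-0.5,"rx":0,"ry":0,"rz":0},{"x":0,"y":0,"z":-1,"rx":0,"ry":0,"rz":0},{"x":0,"y":0,"z":-1,"rx":0,"ry":0,"rz":0},{"x":0,"y":0,"z":-1,"rx":0,"ry":0,"rz":0},{"x":0,"y":0,"z":-1,"rx":0,"ry":0,"rz":0},{"x":0,"y":0,"z":-1,"rx":0,"ry":0,"rz":0},{"x":0.97,"y":-0.36,"z":-1,"rx":0,"ry":0,"rz":0},{"x":0.97,"y":-0.36,"z":0,"rx":0,"ry":0,"rz":0},{"x":0.97,"y":-0.36,"z":0,"rx":0,"ry":0,"rz":0},{"x":0.97,"y":-0.36,"z":0,"rx":0,"ry":0,"rz":0}]}}

```text
clock: 16.88
tool_pos: [0.6231, 0.1222, 0.1452]
orientation: [180.0, -0.0, -112.0]
force: [0.1, -0.8, -0.3]
opening: 0.0876
gripper_force: 0.0
```

Run:
```python
from h import *
K=cam("top"); o=ctrl.get_obs(); a=cams.snapshot("top"); print(o["tool_pos"])
cv2.imwrite("pics/t2.png",a)
uv=proj("top",[[.626,.228,.037]],K)[0]; u,v=uv.astype(int); print(uv,a[v,u],a[v,u-3:u+4].mean(1),"stack px",a[139:142,338:342].mean())
```

```text
[0.62314578 0.1222195  0.14521796]
[162.2258852 140.6347066] [13 10 12] [18.         16.33333333 15.33333333 11.66666667 11.33333333 12.33333333
 23.66666667] stack px 198.38888888888889
```

>>> {"fn": "play_rows", "kwargs": {"motion": [{"x":0.967,"y":-0.355,"z":0,"rx":0,"ry":0,"rz":0},{"x":0.967,"y":-0.355,"z":0,"rx":0,"ry":0,"rz":0},{"x":0.967,"y":-0.355,"z":0,"rx":0,"ry":0,"rz":0},{"x":0.967,"y":-0.355,"z":0,"rx":0,"ry":0,"rz":0},{"x":0.967,"y":-0.355,"z":0,"rx":0,"ry":0,"rz":0},{"x":0.967,"y":-0.355,"z":0,"rx":0,"ry":0,"rz":0},{"x":0.967,"y":-0.355,"z":0,"rx":0,"ry":0,"rz":0},{"x":0.967,"y":-0.355,"z":0,"rx":0,"ry":0,"rz":0},{"x":0.967,"y":-0.355,"z":0,"rx":0,"ry":0,"rz":0},{"x":0.967,"y":-0.355,"z":0,"rx":0,"ry":0,"rz":0},{"x":0.967,"y":-0.355,"z":0,"rx":0,"ry":0,"rz":0},{"x":0.967,"y":-0.355,"z":0,"rx":0,"ry":0,"rz":0},{"x":0.967,"y":-0.355,"z":0,"rx":0,"ry":0,"rz":0},{"x":0,"y":0,"z":0,"rx":0,"ry":0,"rz":0}]}}

```text
clock: 18.68
tool_pos: [0.6122, -0.213, 0.1451]
orientation: [179.9, -0.0, -112.1]
force: [-0.2, 0.6, -0.4]
opening: 0.0877
gripper_force: 0.0
```

Run:
```python
from h import *
K=cam("wrist"); o=ctrl.get_obs(); a=cams.snapshot("wrist"); print(o["tool_pos"])
cv2.imwrite("pics/w3.png",a)
ring=lambda c,r,z:np.array([[c[0]+r*np.cos(t),c[1]+r*np.sin(t),z] for t in np.linspace(0,6.28,60)])
def box(c,yaw,w,l,z):
    q=np.array([[l/2,w/2],[l/2,-w/2],[-l/2,-w/2],[-l/2,w/2]])@R.from_euler("z",yaw,degrees=True).as_matrix()[:2,:2].T
    return np.c_[q+c,[z]*4]
x0,y0,F=180,70,5; b=cv2.resize(a[y0:y0+120,x0:x0+150],None,fx=F,fy=F,interpolation=2)
for P,col in((ring((.6123,-.2123),.0285,.092),(0,255,0)),(box((.609,-.2128),67.6,.056,.092,.066),(255,0,0)),(box((.6078,-.2101),71.9,.062,.150,.036),(0,255,255))):
    cv2.polylines(b,[np.round((proj("wrist",P,K)-[x0,y0]+.5)*F).astype(np.int32)],True,col,1)
cv2.imwrite("pics/w3b.png",b)
t=cv2.imread("pics/t2.png")
```

```text
[ 0.61219117 -0.21301561  0.14508645]
```

View pics/w3b.png

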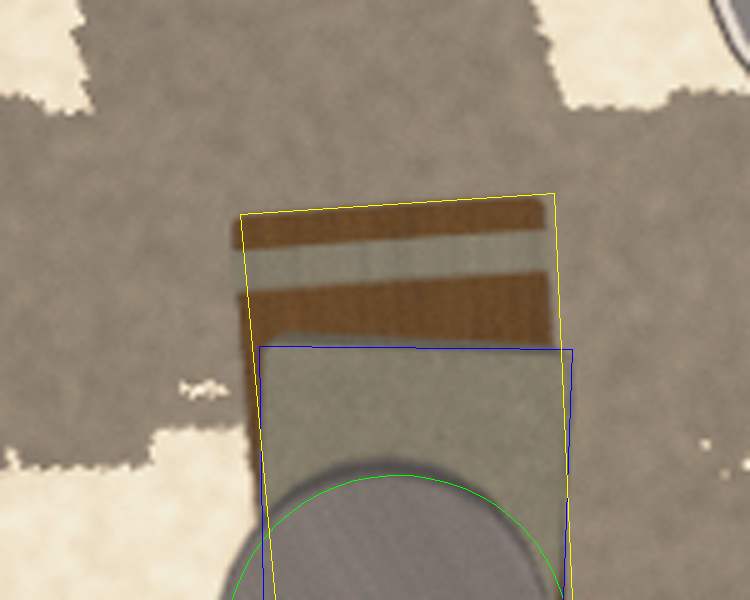

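>>> {"fn": "play_rows", "kwargs": {"motion": [{"x":0.06,"y":0,"z":0.99,"rx":0,"ry":0,"rz":0},{"x":0,"y":0,"z":0.99,"rx":0,"ry":0,"rz":0},{"x":0,"y":0,"z":0.99,"rx":0,"ry":0,"rz":0},{"x":0,"y":0,"z":0.6,"rx":0,"ry":0,"rz":0},{"x":0,"y":0,"z":0.41,"rx":0,"ry":0,"rz":0},{"x":0,"y":0,"z":0,"rx":0,"ry":0,"rz":0}]}}

```text
clock: 19.48
tool_pos: [0.6125, -0.2118, 0.0459]
orientation: [180.0, -0.0, -111.9]
force: [0.3, 0.6, 0.5]
opening: 0.0876
gripper_force: 0.0
```

>>> {"fn": "play_rows", "kwargs": {"fingers": -1, "motion": [{"x":0,"y":0,"z":0,"rx":0,"ry":0,"rz":0},{"x":0,"y":0,"z":0,"rx":0,"ry":0,"rz":0},{"x":0,"y":0,"z":0,"rx":0,"ry":0,"rz":0},{"x":0,"y":0,"z":0,"rx":0,"ry":0,"rz":0},{"x":0,"y":0,"z":0,"rx":0,"ry":0,"rz":0},{"x":0,"y":0,"z":0,"rx":0,"ry":0,"rz":0}]}}

```text
clock: 20.23
tool_pos: [0.6132, -0.212, 0.0468]
orientation: [-179.9, 0.0, -111.9]
force: [-1.0, 0.3, 3.1]
opening: 0.0555
gripper_force: 30.0
```

>>> {"fn": "play_rows", "kwargs": {"motion": [{"x":0,"y":0,"z":-0.6,"rx":0,"ry":0,"rz":0},{"x":0,"y":0,"z":-0.9,"rx":0,"ry":0,"rz":0},{"x":0,"y":0,"z":-0.9,"rx":0,"ry":0,"rz":0},{"x":0.883,"y":0.73,"z":0,"rx":0,"ry":0,"rz":0},{"x":0.883,"y":0.73,"z":0,"rx":0,"ry":0,"rz":0},{"x":0.883,"y":0.73,"z":0,"rx":0,"ry":0,"rz":0},{"x":0.883,"y":0.73,"z":0,"rx":0,"ry":0,"rz":0},{"x":0.883,"y":0.73,"z":0,"rx":0,"ry":0,"rz":0},{"x":0.883,"y":0.73,"z":0,"rx":0,"ry":0,"rz":0},{"x":0,"y":0,"z":0,"rx":0,"ry":0,"rz":0}]}}

```text
clock: 21.48
tool_pos: [0.4593, -0.2949, 0.1065]
orientation: [180.0, 0.0, -112.1]
force: [0.4, -0.7, -1.1]
opening: 0.0548
gripper_force: 30.0
```

Run:
```python
from h import *
o=ctrl.get_obs(); print(o["tool_pos"],o["opening"])
c,f,r=cam("wrist"); T=R.from_euler("xyz",o["orientation"],degrees=True)
rel=T.inv().apply(c["position"]-o["tool_pos"]); rr=T.inv()*r
T1=R.from_euler("xyz",[179.976,-.004,-111.891],degrees=True); K1=(dict(c,position=np.array([.61183,-.21413,.19883])+T1.apply(rel)),f,T1*rr)
a=cv2.imread("pics/w1.png"); hsv=cv2.cvtColor(a,cv2.COLOR_BGR2HSV)
m=(a.max(2)<150).astype(np.uint8); m&=(hsv[...,1]<25).astype(np.uint8)
n,l,s,ce=cv2.connectedComponentsWithStats(m); i=l[72,342]; print(s[i])
cc=max(cv2.findContours((l==i).astype(np.uint8),0,1)[0],key=cv2.contourArea)
w=ray("wrist",cv2.convexHull(cc)[:,0],.004,K1)[:,:2]; print(cv2.minEnclosingCircle((w*1000).astype(np.float32)), w.max(0),w.min(0))
```

```text
[ 0.45934952 -0.29487882  0.10651785] 0.05482087481163244
[ 316   44   55   56 2360]
((461.15997314453125, -294.7251281738281), 37.89311218261719) [ 0.4979765  -0.25760824] [ 0.42425768 -0.33251015]
```

>>> {"fn": "play_rows", "kwargs": {"motion": [{"x":-0.07,"y":-0.07,"z":0.99,"rx":0,"ry":0,"rz":0},{"x":0,"y":0,"z":0.99,"rx":0,"ry":0,"rz":0},{"x":0,"y":0,"z":0.99,"rx":0,"ry":0,"rz":0},{"x":0,"y":0,"z":0.9,"rx":0,"ry":0,"rz":0},{"x":0,"y":0,"z":0.5,"rx":0,"ry":0,"rz":0},{"x":0,"y":0,"z":0.3,"rx":0,"ry":0,"rz":0},{"x":0,"y":0,"z":0.19,"rx":0,"ry":0,"rz":0},{"x":0,"y":0,"z":0,"rx":0,"ry":0,"rz":0},{"x":0,"y":0,"z":0,"rx":0,"ry":0,"rz":0}]}}

```text
clock: 22.6
tool_pos: [0.4644, -0.293, -0.0146]
orientation: [-179.9, 0.0, -111.9]
force: [-0.2, 0.7, -0.4]
opening: 0.0553
gripper_force: 30.0
```

>>> {"fn": "play_rows", "kwargs": {"motion": [{"x":0,"y":0,"z":0.04,"rx":0,"ry":0,"rz":0},{"x":0,"y":0,"z":0,"rx":0,"ry":0,"rz":0}]}}

```text
clock: 22.85
tool_pos: [0.4641, -0.2929, -0.016]
orientation: [-180.0, 0.0, -111.9]
force: [-0.4, 0.7, -0.5]
opening: 0.0551
gripper_force: 30.0
```

>>> {"fn": "play_rows", "kwargs": {"fingers": 1, "motion": [{"x":0,"y":0,"z":0,"rx":0,"ry":0,"rz":0},{"x":0,"y":0,"z":0,"rx":0,"ry":0,"rz":0},{"x":0,"y":0,"z":0,"rx":0,"ry":0,"rz":0},{"x":0,"y":0,"z":0,"rx":0,"ry":0,"rz":0},{"x":0,"y":0,"z":-0.5,"rx":0,"ry":0,"rz":0},{"x":0,"y":0,"z":-0.9,"rx":0,"ry":0,"rz":0},{"x":0,"y":0,"z":-0.9,"rx":0,"ry":0,"rz":0},{"x":0,"y":0,"z":-0.9,"rx":0,"ry":0,"rz":0},{"x":0,"y":0,"z":-0.9,"rx":0,"ry":0,"rz":0},{"x":0,"y":0,"z":-0.9,"rx":0,"ry":0,"rz":0},{"x":-0.852,"y":-0.707,"z":0,"rx":0,"ry":0,"rz":0},{"x":-0.852,"y":-0.707,"z":0,"rx":0,"ry":0,"rz":0},{"x":-0.852,"y":-0.707,"z":0,"rx":0,"ry":0,"rz":0},{"x":-0.852,"y":-0.707,"z":0,"rx":0,"ry":0,"rz":0},{"x":-0.852,"y":-0.707,"z":0,"rx":0,"ry":0,"rz":0},{"x":-0.852,"y":-0.707,"z":0,"rx":0,"ry":0,"rz":0},{"x":0,"y":0,"z":0,"rx":0,"ry":0,"rz":0}]}}

```text
clock: 24.98
tool_pos: [0.6121, -0.2121, 0.1071]
orientation: [179.9, -0.0, -111.8]
force: [-0.4, -0.6, -0.4]
opening: 0.0876
gripper_force: 0.0
```

>>> {"fn": "play_rows", "kwargs": {"motion": [{"x":0.12,"y":0.08,"z":0.99,"rx":0,"ry":0,"rz":0.12},{"x":0,"y":0,"z":0.99,"rx":0,"ry":0,"rz":0},{"x":0,"y":0,"z":0.95,"rx":0,"ry":0,"rz":0},{"x":0,"y":0,"z":0.45,"rx":0,"ry":0,"rz":0},{"x":0,"y":0,"z":0.25,"rx":0,"ry":0,"rz":0},{"x":0,"y":0,"z":0,"rx":0,"ry":0,"rz":0}]}}

```text
clock: 25.72
tool_pos: [0.6073, -0.216, 0.0181]
orientation: [180.0, -0.0, -112.4]
force: [-0.2, -0.2, 0.2]
opening: 0.0874
gripper_force: 0.0
```

>>> {"fn": "play_rows", "kwargs": {"fingers": -1, "motion": [{"x":0,"y":0,"z":0,"rx":0,"ry":0,"rz":0},{"x":0,"y":0,"z":0,"rx":0,"ry":0,"rz":0},{"x":0,"y":0,"z":0,"rx":0,"ry":0,"rz":0},{"x":0,"y":0,"z":0,"rx":0,"ry":0,"rz":0},{"x":0,"y":0,"z":0,"rx":0,"ry":0,"rz":0},{"x":0,"y":0,"z":0,"rx":0,"ry":0,"rz":0}]}}

```text
clock: 26.48
tool_pos: [0.6075, -0.2161, 0.0185]
orientation: [-180.0, 0.0, -112.4]
force: [-0.1, -0.4, 3.8]
opening: 0.0558
gripper_force: 29.8
```

>>> {"fn": "play_rows", "kwargs": {"motion": [{"x":0,"y":0,"z":-0.6,"rx":0,"ry":0,"rz":0},{"x":0,"y":0,"z":-0.9,"rx":0,"ry":0,"rz":0},{"x":0,"y":0,"z":-0.9,"rx":0,"ry":0,"rz":0},{"x":-0.6,"y":0.944,"z":0,"rx":0,"ry":0,"rz":0},{"x":-0.6,"y":0.944,"z":0,"rx":0,"ry":0,"rz":0},{"x":-0.6,"y":0.944,"z":0,"rx":0,"ry":0,"rz":0},{"x":-0.6,"y":0.944,"z":0,"rx":0,"ry":0,"rz":0},{"x":-0.6,"y":0.944,"z":0,"rx":0,"ry":0,"rz":0},{"x":-0.6,"y":0.944,"z":0,"rx":0,"ry":0,"rz":0},{"x":-0.6,"y":0.944,"z":0,"rx":0,"ry":0,"rz":0},{"x":-0.6,"y":0.944,"z":0,"rx":0,"ry":0,"rz":0},{"x":-0.6,"y":0.944,"z":0,"rx":0,"ry":0,"rz":0},{"x":0,"y":0,"z":0,"rx":0,"ry":0,"rz":-0.925},{"x":0,"y":0,"z":0,"rx":0,"ry":0,"rz":-0.925},{"x":0,"y":0,"z":0,"rx":0,"ry":0,"rz":-0.925},{"x":0,"y":0,"z":0,"rx":0,"ry":0,"rz":0}]}}

```text
clock: 28.48
tool_pos: [0.4621, -0.0102, 0.0785]
orientation: [-180.0, 0.0, -101.4]
force: [0.1, 0.1, -2.0]
opening: 0.0556
gripper_force: 29.8
```

Run:
```python
from h import *
K=cam("wrist"); o=ctrl.get_obs(); a=cams.snapshot("wrist"); print(o["tool_pos"],o["orientation"][2],o["opening"],o["force"])
cv2.imwrite("pics/w4.png",a)
def box(c,yaw,w,l,z):
    q=np.array([[l/2,w/2],[l/2,-w/2],[-l/2,-w/2],[-l/2,w/2]])@R.from_euler("z",yaw,degrees=True).as_matrix()[:2,:2].T
    return np.c_[q+c,[z]*4]
x0,y0,F=170,60,4; b=cv2.resize(a[y0:y0+150,x0:x0+180],None,fx=F,fy=F,interpolation=2)
zb=o["tool_pos"][2]+.0175+.030
for P,col in((box((.463,-.008),78.67,.082,.118,.008),(0,0,255)),(box((.463,-.008),78.67,.056,.092,zb),(255,0,0))):
    cv2.polylines(b,[np.round((proj("wrist",P,K)-[x0,y0]+.5)*F).astype(np.int32)],True,col,1)
cv2.imwrite("pics/w4b.png",b)
```

```text
[ 0.46211586 -0.01019385  0.07853846] -101.3508386689047 0.055608490187647255 [ 0.11513384  0.09288108 -2.02820188]
```

View pics/w4b.png

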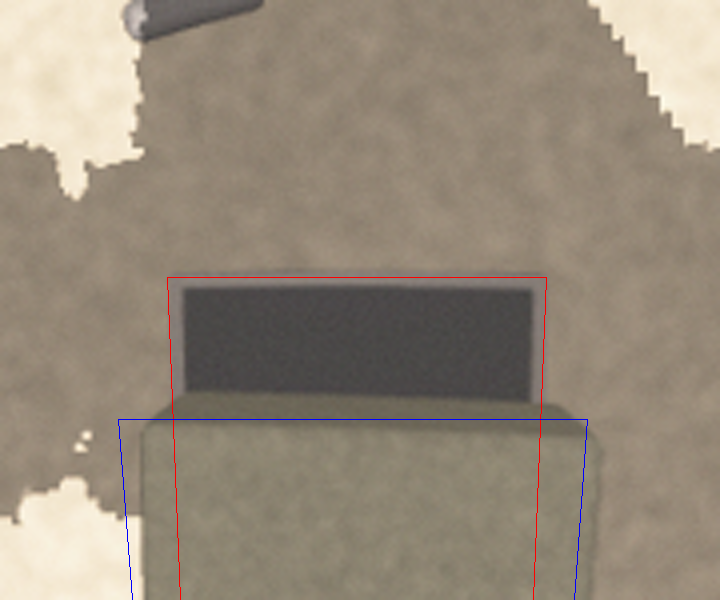

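Short tray rim matches the overlay (edges at x=168 and 547). The soap box sits about 2 mm right and about 1° off, so I'll correct that and lower it.

>>> {"fn": "play_rows", "kwargs": {"motion": [{"x":0,"y":-0.08,"z":0.9,"rx":0,"ry":0,"rz":-0.25},{"x":0,"y":0,"z":0.9,"rx":0,"ry":0,"rz":0},{"x":0,"y":0,"z":0.9,"rx":0,"ry":0,"rz":0},{"x":0,"y":0,"z":0.5,"rx":0,"ry":0,"rz":0},{"x":0,"y":0,"z":0.3,"rx":0,"ry":0,"rz":0},{"x":0,"y":0,"z":0.16,"rx":0,"ry":0,"rz":0},{"x":0,"y":0,"z":0,"rx":0,"ry":0,"rz":0},{"x":0,"y":0,"z":0,"rx":0,"ry":0,"rz":0}]}}

```text
clock: 29.52
tool_pos: [0.4646, -0.0105, -0.013]
orientation: [-180.0, 0.0, -100.3]
force: [0.3, 0.3, -2.1]
opening: 0.0558
gripper_force: 29.8
```

>>> {"fn": "play_rows", "kwargs": {"motion": [{"x":0,"y":0,"z":0.04,"rx":0,"ry":0,"rz":0},{"x":0,"y":0,"z":0,"rx":0,"ry":0,"rz":0}]}}

```text
clock: 29.78
tool_pos: [0.4643, -0.0106, -0.0143]
orientation: [-180.0, 0.0, -100.3]
force: [-0.6, 0.0, -0.9]
opening: 0.056
gripper_force: 29.8
```

>>> {"fn": "play_rows", "kwargs": {"fingers": 1, "motion": [{"x":0,"y":0,"z":0,"rx":0,"ry":0,"rz":0},{"x":0,"y":0,"z":0,"rx":0,"ry":0,"rz":0},{"x":0,"y":0,"z":0,"rx":0,"ry":0,"rz":0},{"x":0,"y":0,"z":0,"rx":0,"ry":0,"rz":0},{"x":0,"y":0,"z":-0.6,"rx":0,"ry":0,"rz":0},{"x":0,"y":0,"z":-1,"rx":0,"ry":0,"rz":0},{"x":0,"y":0,"z":-1,"rx":0,"ry":0,"rz":0},{"x":0,"y":0,"z":-1,"rx":0,"ry":0,"rz":0},{"x":0,"y":0,"z":-1,"rx":0,"ry":0,"rz":0.975},{"x":0,"y":0,"z":0,"rx":0,"ry":0,"rz":0.975},{"x":0.727,"y":-0.995,"z":0,"rx":0,"ry":0,"rz":0},{"x":0.727,"y":-0.995,"z":0,"rx":0,"ry":0,"rz":0},{"x":0.727,"y":-0.995,"z":0,"rx":0,"ry":0,"rz":0},{"x":0.727,"y":-0.995,"z":0,"rx":0,"ry":0,"rz":0},{"x":0.727,"y":-0.995,"z":0,"rx":0,"ry":0,"rz":0},{"x":0.727,"y":-0.995,"z":0,"rx":0,"ry":0,"rz":0},{"x":0.727,"y":-0.995,"z":0,"rx":0,"ry":0,"rz":0},{"x":0.727,"y":-0.995,"z":0,"rx":0,"ry":0,"rz":0},{"x":0,"y":0,"z":0,"rx":0,"ry":0,"rz":0}]}}

```text
clock: 32.15
tool_pos: [0.6086, -0.2122, 0.0997]
orientation: [180.0, -0.0, -108.2]
force: [0.0, 0.4, -0.6]
opening: 0.0875
gripper_force: 0.0
```

Run:
```python
from h import *
K=cam("wrist"); o=ctrl.get_obs(); a=cams.snapshot("wrist"); print(o["tool_pos"],o["orientation"][2])
cv2.imwrite("pics/w5.png",a)
def box(c,yaw,w,l,z):
    q=np.array([[l/2,w/2],[l/2,-w/2],[-l/2,-w/2],[-l/2,w/2]])@R.from_euler("z",yaw,degrees=True).as_matrix()[:2,:2].T
    return np.c_[q+c,[z]*4]
hsv=cv2.cvtColor(a,cv2.COLOR_BGR2HSV); m=(hsv[...,1]>110)&(hsv[...,0]<25); m[205:]=0
v,u=np.nonzero(m); print(u.min(),u.max(),v.min(),v.max())
hull=cv2.convexHull(np.c_[u,v].astype(np.float32))[:,0]; w=ray("wrist",hull,.036,K)[:,:2]
q=box((.6086,-.2104),71.9,.062,.150,.036)
ax=np.array([np.cos(np.radians(71.9)),np.sin(np.radians(71.9))]); d=w-[.6086,-.2104]
lat=d@np.array([-ax[1],ax[0]]); lon=d@ax
print("lat",lat.min(),lat.max(),"lon",lon.min(),lon.max())
print(np.c_[lat,lon].round(4).tolist()); print((proj("wrist",q,K)).round(0).tolist())
```

```text
[ 0.60858724 -0.21220525  0.09970306] -108.23380024203209
25 495 19 204
lat -0.2492569959998271 0.24964020068431225 lon -0.18437986356287772 0.007213217020509522
[[0.2486, -0.1382], [0.2467, -0.1334], [0.2449, -0.1298], [0.2416, -0.1248], [0.2383, -0.121], [0.2367, -0.1197], [0.2304, -0.1155], [0.0294, 0.0072], [-0.0304, 0.0071], [-0.2377, -0.027], [-0.2455, -0.0381], [-0.2493, -0.0578], [-0.2201, -0.0649], [-0.2157, -0.0655], [0.1938, -0.1791], [0.1995, -0.1816], [0.2094, -0.1841], [0.215, -0.1844], [0.2235, -0.1831], [0.2335, -0.1788], [0.2376, -0.1752], [0.2404, -0.1724], [0.2459, -0.1646], [0.2485, -0.1584], [0.2496, -0.153]]
[[292.0, 272.0], [227.0, 272.0], [222.0, 109.0], [297.0, 109.0]]
```

Run:
```python
from h import *
K=cam("wrist"); a=cv2.imread("pics/w5.png")
hsv=cv2.cvtColor(a,cv2.COLOR_BGR2HSV); m=(hsv[...,1]>90)&(hsv[...,0]<25)
m[190:]=0; m[:90]=0; m[:,:200]=0; m[:,320:]=0
v,u=np.nonzero(m); w=ray("wrist",np.c_[u,v],.036,K)[:,:2]-[.6086,-.2104]
t=np.radians(71.9); ax=np.array([np.cos(t),np.sin(t)]); lat=w@[-ax[1],ax[0]]; lon=w@ax
for lo in np.arange(-.08,-.0,.01):
    s=(lon>lo)&(lon<lo+.01)
    if s.any(): print(round(lo,3),s.sum(),np.percentile(lat[s],[1,99]).round(4))
print(np.percentile(lon,[.5,1,2]))
```

```text
-0.08 338 [-0.0295  0.0298]
-0.07 247 [-0.0299  0.0299]
-0.06 733 [-0.0305  0.03  ]
-0.05 863 [-0.0298  0.0301]
-0.04 864 [-0.0299  0.0302]
-0.03 790 [-0.0301  0.0304]
-0.02 849 [-0.0296  0.0303]
-0.01 350 [-0.0298  0.03  ]
[-0.07344854 -0.07334734 -0.07258734]
```

>>> {"fn": "play_rows", "kwargs": {"motion": [{"x":-0.1,"y":0,"z":0.99,"rx":0,"ry":0,"rz":0},{"x":0,"y":0,"z":0.99,"rx":0,"ry":0,"rz":0},{"x":0,"y":0,"z":0.99,"rx":0,"ry":0,"rz":0},{"x":0,"y":0,"z":0.9,"rx":0,"ry":0,"rz":0},{"x":0,"y":0,"z":0.5,"rx":0,"ry":0,"rz":0},{"x":0,"y":0,"z":0.33,"rx":0,"ry":0,"rz":0},{"x":0,"y":0,"z":0,"rx":0,"ry":0,"rz":0}]}}

```text
clock: 33.08
tool_pos: [0.6087, -0.2082, -0.017]
orientation: [180.0, -0.0, -108.1]
force: [-0.0, -0.7, -0.2]
opening: 0.0876
gripper_force: 0.0
```

>>> {"fn": "play_rows", "kwargs": {"fingers": -1, "motion": [{"x":0,"y":0,"z":0,"rx":0,"ry":0,"rz":0},{"x":0,"y":0,"z":0,"rx":0,"ry":0,"rz":0},{"x":0,"y":0,"z":0,"rx":0,"ry":0,"rz":0},{"x":0,"y":0,"z":0,"rx":0,"ry":0,"rz":0},{"x":0,"y":0,"z":0,"rx":0,"ry":0,"rz":0},{"x":0,"y":0,"z":0,"rx":0,"ry":0,"rz":0}]}}

```text
clock: 33.83
tool_pos: [0.6095, -0.2084, -0.0164]
orientation: [-179.9, 0.0, -108.1]
force: [0.4, 0.7, 5.0]
opening: 0.0622
gripper_force: 30.0
```

>>> {"fn": "play_rows", "kwargs": {"motion": [{"x":0,"y":0,"z":-0.5,"rx":0,"ry":0,"rz":0},{"x":0,"y":0,"z":-0.9,"rx":0,"ry":0,"rz":0},{"x":0,"y":0,"z":-1,"rx":0,"ry":0,"rz":0},{"x":0,"y":0,"z":-1,"rx":0,"ry":0,"rz":0},{"x":0,"y":0,"z":-1,"rx":0,"ry":0,"rz":0},{"x":0,"y":0,"z":-0.8,"rx":0,"ry":0,"rz":0},{"x":-0.967,"y":0.666,"z":0,"rx":0,"ry":0,"rz":0},{"x":-0.967,"y":0.666,"z":0,"rx":0,"ry":0,"rz":0},{"x":-0.967,"y":0.666,"z":0,"rx":0,"ry":0,"rz":0},{"x":-0.967,"y":0.666,"z":0,"rx":0,"ry":0,"rz":0},{"x":-0.967,"y":0.666,"z":0,"rx":0,"ry":0,"rz":0},{"x":-0.967,"y":0.666,"z":0,"rx":0,"ry":0,"rz":0},{"x":-0.967,"y":0.666,"z":0,"rx":0,"ry":0,"rz":0},{"x":-0.967,"y":0.666,"z":0,"rx":0,"ry":0,"rz":0},{"x":-0.967,"y":0.666,"z":0,"rx":0,"ry":0,"rz":0}]}}

```text
clock: 35.7
tool_pos: [0.5329, 0.0457, 0.113]
orientation: [179.9, -0.0, -108.1]
force: [-0.2, -0.1, -2.6]
opening: 0.0617
gripper_force: 30.0
```

>>> {"fn": "play_rows", "kwargs": {"motion": [{"x":-0.967,"y":0.666,"z":0,"rx":0,"ry":0,"rz":0},{"x":-0.967,"y":0.666,"z":0,"rx":0,"ry":0,"rz":0},{"x":-0.967,"y":0.666,"z":0,"rx":0,"ry":0,"rz":0},{"x":-0.967,"y":0.666,"z":0,"rx":0,"ry":0,"rz":0},{"x":-0.967,"y":0.666,"z":0,"rx":0,"ry":0,"rz":0},{"x":-0.967,"y":0.666,"z":0,"rx":0,"ry":0,"rz":0},{"x":-0.967,"y":0.666,"z":0,"rx":0,"ry":0,"rz":0},{"x":-0.967,"y":0.666,"z":0,"rx":0,"ry":0,"rz":0},{"x":-0.967,"y":0.666,"z":0,"rx":0,"ry":0,"rz":0},{"x":0,"y":0,"z":0,"rx":0,"ry":0,"rz":-0.9975},{"x":0,"y":0,"z":0,"rx":0,"ry":0,"rz":-0.9975},{"x":0,"y":0,"z":0,"rx":0,"ry":0,"rz":-0.9975},{"x":0,"y":0,"z":0,"rx":0,"ry":0,"rz":-0.9975},{"x":0,"y":0,"z":0,"rx":0,"ry":0,"rz":-0.9975},{"x":0,"y":0,"z":0,"rx":0,"ry":0,"rz":-0.9975},{"x":0,"y":0,"z":0,"rx":0,"ry":0,"rz":-0.9975},{"x":0,"y":0,"z":0,"rx":0,"ry":0,"rz":-0.9975},{"x":0,"y":0,"z":0,"rx":0,"ry":0,"rz":0}]}}

```text
clock: 37.95
tool_pos: [0.4589, 0.2979, 0.113]
orientation: [179.9, -0.0, -76.2]
force: [0.6, -1.2, -2.1]
opening: 0.0617
gripper_force: 30.0
```

Run:
```python
from h import *
K=cam("wrist"); o=ctrl.get_obs(); a=cams.snapshot("wrist"); print(o["tool_pos"],o["orientation"][2],o["opening"],o["force"])
cv2.imwrite("pics/w6.png",a)
def box(c,yaw,w,l,z):
    q=np.array([[l/2,w/2],[l/2,-w/2],[-l/2,-w/2],[-l/2,w/2]])@R.from_euler("z",yaw,degrees=True).as_matrix()[:2,:2].T
    return np.c_[q+c,[z]*4]
b=cv2.resize(a[0:230,100:420],None,fx=2.5,fy=2.5,interpolation=2)
z=o["tool_pos"][2]+.0165+.036
for P,col in((box((.460,.298),103.83,.088,.176,.008),(0,0,255)),(box((.460,.298),103.83,.062,.150,z),(255,0,0))):
    cv2.polylines(b,[np.round((proj("wrist",P,K)-[100,0]+.5)*2.5).astype(np.int32)],True,col,1)
cv2.imwrite("pics/w6b.png",b)
```

```text
[0.45890783 0.29794188 0.11300293] -76.24684447494158 0.06168873720644184 [ 0.59638606 -1.20306893 -2.13031946]
```

View pics/w6b.png

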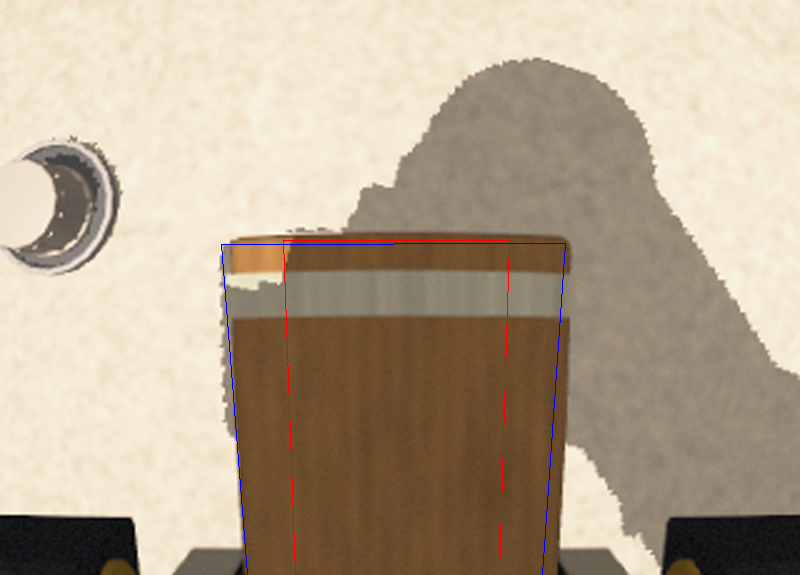

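Held carton matches the blue outline to about 1.5 mm. The cap stands in the small dish, seen at (60,205). Lowering.

>>> {"fn": "play_rows", "kwargs": {"motion": [{"x":0,"y":-0.08,"z":0.95,"rx":0,"ry":0,"rz":0},{"x":0,"y":0,"z":0.95,"rx":0,"ry":0,"rz":0},{"x":0,"y":0,"z":0.95,"rx":0,"ry":0,"rz":0},{"x":0,"y":0,"z":0.95,"rx":0,"ry":0,"rz":0},{"x":0,"y":0,"z":0.7,"rx":0,"ry":0,"rz":0},{"x":0,"y":0,"z":0.35,"rx":0,"ry":0,"rz":0},{"x":0,"y":0,"z":0.15,"rx":0,"ry":0,"rz":0},{"x":0,"y":0,"z":0,"rx":0,"ry":0,"rz":0},{"x":0,"y":0,"z":0.04,"rx":0,"ry":0,"rz":0},{"x":0,"y":0,"z":0,"rx":0,"ry":0,"rz":0}]}}

```text
clock: 39.25
tool_pos: [0.4616, 0.2992, -0.0125]
orientation: [-180.0, 0.0, -76.2]
force: [-0.5, 0.1, -3.0]
opening: 0.0618
gripper_force: 30.0
```

Lower another 1 mm, release, rise and clear the arm for a final look.

>>> {"fn": "play_rows", "kwargs": {"motion": [{"x":0,"y":0,"z":0.04,"rx":0,"ry":0,"rz":0},{"x":0,"y":0,"z":0,"rx":0,"ry":0,"rz":0}]}}

```text
clock: 39.5
tool_pos: [0.4616, 0.2991, -0.0134]
orientation: [-180.0, 0.0, -76.2]
force: [-1.6, -0.0, 2.9]
opening: 0.0616
gripper_force: 30.0
```

>>> {"fn": "play_rows", "kwargs": {"fingers": 1, "motion": [{"x":0,"y":0,"z":0,"rx":0,"ry":0,"rz":0},{"x":0,"y":0,"z":0,"rx":0,"ry":0,"rz":0},{"x":0,"y":0,"z":0,"rx":0,"ry":0,"rz":0},{"x":0,"y":0,"z":0,"rx":0,"ry":0,"rz":0},{"x":0,"y":0,"z":-0.6,"rx":0,"ry":0,"rz":0},{"x":0,"y":0,"z":-1,"rx":0,"ry":0,"rz":0},{"x":0,"y":0,"z":-1,"rx":0,"ry":0,"rz":0},{"x":0,"y":0,"z":-1,"rx":0,"ry":0,"rz":0},{"x":0,"y":0,"z":-1,"rx":0,"ry":0,"rz":0},{"x":0,"y":0,"z":-1,"rx":0,"ry":0,"rz":0},{"x":0,"y":0,"z":-1,"rx":0,"ry":0,"rz":0},{"x":-1,"y":0.4,"z":-1,"rx":0,"ry":0,"rz":0},{"x":-1,"y":0.4,"z":-0.5,"rx":0,"ry":0,"rz":0},{"x":-1,"y":0.4,"z":0,"rx":0,"ry":0,"rz":0},{"x":-1,"y":0.4,"z":0,"rx":0,"ry":0,"rz":0},{"x":-1,"y":0.4,"z":0,"rx":0,"ry":0,"rz":0},{"x":-1,"y":0.4,"z":0,"rx":0,"ry":0,"rz":0},{"x":-1,"y":0.4,"z":0,"rx":0,"ry":0,"rz":0},{"x":-1,"y":0.4,"z":0,"rx":0,"ry":0,"rz":0}]}}

```text
clock: 41.88
tool_pos: [0.3354, 0.4746, 0.1898]
orientation: [-180.0, 0.0, -76.2]
force: [0.8, -0.2, 0.1]
opening: 0.0877
gripper_force: 0.0
```

>>> {"fn": "play_rows", "kwargs": {"motion": [{"x":-1,"y":0.4,"z":0,"rx":0,"ry":0,"rz":0},{"x":-1,"y":0.4,"z":0,"rx":0,"ry":0,"rz":0},{"x":-1,"y":0.4,"z":0,"rx":0,"ry":0,"rz":0},{"x":-1,"y":0.4,"z":0,"rx":0,"ry":0,"rz":0},{"x":-1,"y":0.4,"z":0,"rx":0,"ry":0,"rz":0},{"x":0,"y":0,"z":0,"rx":0,"ry":0,"rz":0}]}}

```text
clock: 42.62
tool_pos: [0.2562, 0.5854, 0.1879]
orientation: [180.0, -0.0, -76.1]
force: [0.3, 0.0, 0.2]
opening: 0.0876
gripper_force: 0.0
```

Run:
```python
from h import *
t=cams.snapshot("top"); s=cams.snapshot("scene")
cv2.imwrite("pics/tf.png",t);cv2.imwrite("pics/sf.png",s)
cv2.imwrite("pics/fin.png",np.vstack([cv2.resize(t[110:250,90:450],(770,300),interpolation=2),cv2.resize(s[90:384,130:512],(390,300),interpolation=2)[:, :390].repeat(1,0) if 0 else np.hstack([cv2.resize(s[90:384,130:512],(390,300),interpolation=2),np.zeros((300,380,3),np.uint8)])]))
```

```text
(no output)
```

View pics/fin.png

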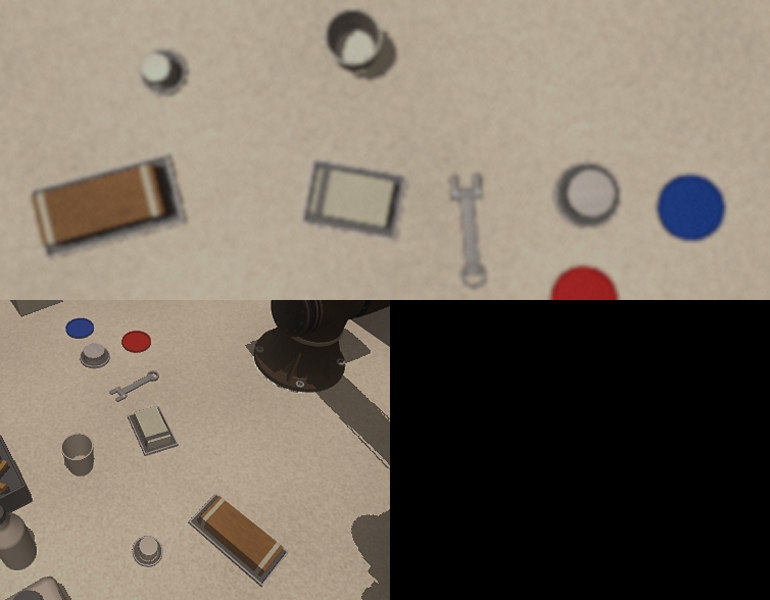

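Final view: cap (157,68), beaker (355,42), carton (105,205), soap box (355,197) and tin (590,193) all stand in their holders, and the wrench and beaker are unmoved. Next, a numeric check of centring.

Run:
```python
from h import *
K=cam("top"); a=cv2.imread("pics/tf.png"); hsv=cv2.cvtColor(a,cv2.COLOR_BGR2HSV)
sx,sy=360/770,140/300
conv=lambda p:np.array(p)*[sx,sy]+[90,110]
def loc(P,c,yaw): t=np.radians(yaw); d=np.array(P)[:,:2]-c; return np.c_[d@[np.cos(t),np.sin(t)],d@[-np.sin(t),np.cos(t)]].mean(0).round(4)
# carton via corners of top face, hand-read; and brown mask
m=(hsv[...,1]>110)&(hsv[...,0]<25); m[:, :95]=0;m[:,185:]=0;m[:180]=0;m[235:]=0
v,u=np.nonzero(m); w=ray("top",np.c_[u,v],.039,K)
t=np.radians(103.8); d=w[:,:2]-[.460,.298]; print("carton lon",np.percentile(d@[np.cos(t),np.sin(t)],[1,99]),"lat",np.percentile(d@[-np.sin(t),np.cos(t)],[2,98]))
for n,p,z,c in(("cap",(157,68),.037,(.626,.228)),("tin",(591,193),.029,(.462,-.295)),("soap",(355,197),.033,(.463,-.008))):
    print(n,ray("top",conv(p),z,K)[0,:2].round(4),c)
```

```text
carton lon [-0.0792887   0.05563413] lat [-0.02862134  0.03056545]
cap [0.6231 0.225 ] (0.626, 0.228)
tin [ 0.4619 -0.2943] (0.462, -0.295)
soap [ 0.4627 -0.0115] (0.463, -0.008)
```

Run:
```python
from h import *
K=cam("top")
t=np.radians(103.8); A=np.array([np.cos(t),np.sin(t)]);B=np.array([-np.sin(t),np.cos(t)])
for s in(1,-1):
  for r in(1,-1):
    P=np.r_[np.array([.460,.298])+A*.075*s+B*.031*r,.039]; print(s,r,((proj("top",P,K)[0]-[90,110])/[360/770,140/300]).round(0))
a=cv2.imread("pics/tf.png"); hsv=cv2.cvtColor(a,cv2.COLOR_BGR2HSV)
c0=np.array([.460,.298])
for l in np.arange(-.095,.1,.005):
    u=proj("top",np.r_[c0+A*l,.039],K)[0]; x,y=u.round().astype(int); print(round(l,3),a[y,x].tolist(),end="; ")
```

```text
1 1 [ 41. 246.]
1 -1 [ 29. 195.]
-1 1 [163. 213.]
-1 -1 [150. 163.]
-0.095 [117, 123, 130]; -0.09 [69, 71, 74]; -0.085 [31, 32, 36]; -0.08 [21, 30, 40]; -0.075 [42, 66, 95]; -0.07 [91, 115, 136]; -0.065 [131, 153, 162]; -0.06 [112, 136, 152]; -0.055 [56, 84, 120]; -0.05 [54, 82, 118]; -0.045 [55, 86, 118]; -0.04 [54, 82, 116]; -0.035 [53, 83, 118]; -0.03 [55, 85, 119]; -0.025 [54, 85, 118]; -0.02 [54, 83, 117]; -0.015 [56, 86, 120]; -0.01 [53, 81, 118]; -0.005 [52, 81, 114]; 0.0 [55, 84, 117]; 0.005 [53, 82, 118]; 0.01 [54, 85, 119]; 0.015 [51, 80, 115]; 0.02 [55, 83, 118]; 0.025 [56, 85, 118]; 0.03 [51, 81, 115]; 0.035 [55, 84, 118]; 0.04 [52, 82, 115]; 0.045 [52, 82, 114]; 0.05 [53, 81, 114]; 0.055 [55, 84, 117]; 0.06 [107, 129, 145]; 0.065 [124, 145, 159]; 0.07 [76, 101, 128]; 0.075 [131, 149, 163]; 0.08 [146, 165, 178]; 0.085 [148, 168, 181]; 0.09 [144, 163, 177]; 0.095 [146, 167, 179];
```

Bands run from about -0.071..-0.058 to +0.058..+0.069, so the carton is centred within about 2 mm. Handing in.

```bash
python3 -c "
from plant import workorder
print(workorder.close_job())"
```

```text
the job is handed in; nothing more can be done
None
```

The job is handed in after about 43 s: carton, soap box, tin and cap each stand upright in their own holders, centred to within about 4 mm in the final overhead picture, and the beaker and wrench were not touched.

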